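# Find the steel-cored bushing by weight and show it to the scanner

## Robot

A 6-joint arm with a two-finger parallel gripper is mounted at the origin on the work surface. World frame = base frame: x ahead of the robot, y to its left, z up, the work surface at z = 0. Lengths are in mm, angles in rad, forces in N, time in s.
With the tool pointing down it reaches from about 350 to 975 mm from the base axis. Payload 7.1 kg.
Tool frame: the origin (TCP) lies on the front face of the gripper's body, between the roots of the fingers; the fingertips stand 80 mm ahead of it and the grasp point (between the pads) lies 61 mm ahead of it (env.tips_ahead is the distance from the TCP to the fingertips, in mm); z points along the fingers, y is the direction in which the jaws open and shut (so a half turn about z gives the same grasp; the last joint's range is limited). The gripper opens to 88 mm and grips with 3 to 60 N. Pads are 20 mm wide; open, the fingers measure 115 mm over their backs; the gripper's body (75 mm by 178 mm) begins 61 mm behind the grasp point.
Start: joints at [-1.224, 0.423, 1.63, -0, 1.089, -0.019], TCP at [223.577, -583.626, 302.675] pointing down, gripper open.
Joint ranges: [-3, 3], [-0.9, 2.11], [0.09, 2.58], [-1.31, 4.45], [0.11, 2.69], [-2.54, 2.54]. Speed limits (rad/s): [2.39, 2.39, 3.01, 3.14, 3.14, 3.14].

## Interface

Orientations are given as a unit quaternion [x, y, z, w].
In Python, from station import env, set_gripper, viewer, workorder gives the robot as it stands. Calls block until the motion is done:
- env.reach(position, orientation): joint-space move of the TCP to a pose.
- env.move_l(position, rot=None, rate=150, f_stop=None): straight line of the TCP; rot=None keeps the orientation; rate is the mean speed in mm/s. With f_stop (N) it stops when the force on the tool has changed by that much, and returns True; else False.
- env.move_joints(angles): joint-space move.
- set_gripper(opening): finger opening in mm; the grip force is fixed at half the most; returns when the fingers have stopped.
- env.hold(seconds).
- env.ik(position, orientation): joint angles nearest the present ones, or None.
- env.read_state(): the state.
- viewer.camera(name): name is "scene" or "top"; returns the picture (420x560x3 uint8, blue, green, red); there is no depth.
- viewer.camera_params(name): a dict with "fx", "fy", "cx", "cy" (pixels), "pose" (4x4, takes a point from camera to world coordinates). Camera axes: x right, y up, looking along -z (the intrinsics and any distortion apply to the point x, -y, -z); pixel columns grow to the right and rows downward; lengths in mm; the calibration is good to about 2 mm. A picture is of the moment at which its call begins. camera_params takes no time and is no camera call.
A pose or a line that the arm cannot do raises env.IKError and nothing moves.
- workorder.sign_off(): hands the job in, once; it reports no verdict.
The state is a dict: "time_s": time; "qpos": joint angles; "dq": joint speeds; "tau": joint torques, N m; "tool_pos": TCP position; "orientation": TCP orientation; "force": force on the tool from outside, world axes, zero at the start; "wrist_torque": the same for the moment, N m; "width": finger opening in mm.
Only numpy, scipy, OpenCV 4.12 (cv2) and the standard library are available. Lean on these libraries where they do the work, as an engineer would, in place of code of your own. Each camera call takes 0.05 s, during which the arm holds its last target.

## Task

First wake the scanner: squeeze its trigger fully against the grip for a moment and let it spring back. Then lift each of the two look-alike bushings in turn, well clear of the tray, to feel which is heavier. Leave the lighter one standing upright on the tray, and finish while still holding the heavier one still and upright in the air over the middle of the green disc, level with the scanner's window; do not let go of it, never tip a bushing over, and leave the other things alone.

Things in the scene. Friction and masses are not known exactly. Their poses are not given: they have to be found in the camera images.
- scanner: grey pistol-shaped hand scanner clamped on its side on a stand, fixed. Origin: on the bench below the middle of the barrel; z up. The barrel lies along its y axis 110 mm above the bench (tops out at 140 mm) and looks to its -y; green window 86 mm from the origin. A green disc, 80 mm across, lies flat on the bench 185 mm along -y. Black grip sticks out level to its -x, orange trigger on the grip's -y side.
- grip_mid (a point): point inside the black grip, 110 mm above the bench, level with the trigger's finger place (scanner frame x -81, y 33 mm). The grip is 26 mm thick along y (faces 13 mm either side of this point), 34 mm high, free underneath, and runs 59 mm further to -x and 51 mm to +x, where the barrel begins. Axes as the scanner's.
- trigger_pad (a point): middle of the orange trigger blade where to squeeze, 45 mm from its hinge, 110 mm above the bench; blade 60 x 8 mm, 24 mm high. Squeeze blade and grip together from above along the scanner's y: about 55 mm over both at rest, 37 mm fully squeezed. Takes 2 N to start, about 8 N to finish.
- trigger (a joint): squeeze angle of the trigger (rad) about its upright hinge next to the barrel: 0 at rest, 0.35 fully squeezed towards the grip; a spring returns it.
- read_point (a point): point in the air, fixed to the scanner, 110 mm above the middle of the green disc and 100 mm straight in front of the window; the middle of the heavier bushing belongs here. Axes as the scanner's; z up.
- tray: pale wooden board, fixed, 200 mm along its x, 260 mm along its y, 12 mm thick, no rim. Origin: centre of its underside, on the bench; z up. The bushings stand 110 to 150 mm apart along its y, on its -x half; a steel nut and a small dark V-block (26 mm high) lie on its +x half.
- bush_a: flanged aluminium bushing with blue cap, one of two that look alike; 67 mm high, barrel 46 mm across, foot flange 60 mm across and 7 mm thick. Stands upright on the tray. A core is sealed inside: steel in one of the two (0.40 to 0.55 kg in all), plastic in the other (0.16 to 0.22 kg), drawn anew each time, not to be seen. Origin: centre of the underside; z: up along its axis.
- bush_a_mid (a point): middle of bushing a, on its axis 33 mm above its underside; z up along its axis.
- bush_b: flanged aluminium bushing with blue cap, one of two that look alike; 67 mm high, barrel 46 mm across, foot flange 60 mm across and 7 mm thick. Stands upright on the tray. A core is sealed inside: steel in one of the two (0.40 to 0.55 kg in all), plastic in the other (0.16 to 0.22 kg), drawn anew each time, not to be seen. Origin: centre of the underside; z: up along its axis.
- bush_b_mid (a point): middle of bushing b, on its axis 33 mm above its underside; z up along its axis.
- nut: loose steel hex nut, 37 mm across, 14 mm high, on the tray; leave alone. Origin: centre of underside.
- vblock: loose dark steel V-block 40 x 50 x 26 mm on the tray; leave alone. Origin: centre of underside.
- jar: amber jar with red cap, 60 mm across and 80 mm high, standing beyond the gap between tray and scanner; leave alone. Origin: centre of underside.
- screwdriver: loose screwdriver about 200 mm long lying on the bench between tray and scanner, pointing away from the robot; leave alone.
Not all that is in view belongs to the job. What is shaped like the bush_a but pink is not meant. What is shaped like the bush_b but pink is not meant.

How it is judged (in metres and radians):
On the way, in this order (a step that is already met when the one before it is completed fails the run):
1. the scanner's trigger is squeezed fully (0.28 rad or more) (value of joint trigger above 0.28 rad), for 0.2 s.
2. the trigger is let go and springs back (value of joint trigger below 0.06 rad), for 0.2 s.
3. the lighter bushing is lifted at least 25 mm off the tray while the other one stands (height (world z) of core_plastic_c0 above 0.071 m and height (world z) of core_steel_c0 below 0.06 m), for 0.2 s.
At the end, for the whole second after the job is handed in: The heavier bushing is held by the fingers alone, still, upright within 0.25 rad, its middle within 35 mm sideways and 30 mm in height of the read point; the lighter one stands upright, at rest and untouched on the tray; the trigger is released (((distance between core_steel_c0 and bush_a_mid below 0.02 m and distance between core_plastic_c0 and bush_b_mid below 0.02 m and horizontal distance between bush_a_mid and read_point below 0.035 m and z of bush_a_mid in the frame of read_point between -0.03 and 0.03 m and angle between bush_a's own z axis and vertical below 0.25 rad and linear speed of bush_a below 0.04 m/s and contact force between bush_a and the fingers above 1 N and contact force between bush_a and scanner below 0.1 N and contact force between bush_a and bush_b below 0.1 N and contact force between bush_a and jar below 0.1 N and z of bush_b in the frame of tray between 0.009 and 0.016 m and x of bush_b in the frame of tray between -0.1 and 0.1 m and y of bush_b in the frame of tray between -0.13 and 0.13 m and contact force between bush_b and tray above 0.5 N and contact force between bush_b and the arm below 0.1 N and contact force between bush_b and the fingers below 0.1 N and angle between bush_b's own z axis and vertical below 0.1 rad and linear speed of bush_b below 0.02 m/s) or (distance between core_steel_c0 and bush_b_mid below 0.02 m and distance between core_plastic_c0 and bush_a_mid below 0.02 m and horizontal distance between bush_b_mid and read_point below 0.035 m and z of bush_b_mid in the frame of read_point between -0.03 and 0.03 m and angle between bush_b's own z axis and vertical below 0.25 rad and linear speed of bush_b below 0.04 m/s and contact force between bush_b and the fingers above 1 N and contact force between bush_b and scanner below 0.1 N and contact force between bush_b and bush_a below 0.1 N and contact force between bush_b and jar below 0.1 N and z of bush_a in the frame of tray between 0.009 and 0.016 m and x of bush_a in the frame of tray between -0.1 and 0.1 m and y of bush_a in the frame of tray between -0.13 and 0.13 m and contact force between bush_a and tray above 0.5 N and contact force between bush_a and the arm below 0.1 N and contact force between bush_a and the fingers below 0.1 N and angle between bush_a's own z axis and vertical below 0.1 rad and linear speed of bush_a below 0.02 m/s)) and value of joint trigger below 0.06 rad); the arm keeps its last pose, push and grip.
It fails at once if a bushing is tipped over (more than 0.8 rad) (angle between any of bush_a, bush_b's own z axis and vertical above 0.8 rad).
It fails at once if a bystander (nut, V-block, jar, screwdriver, hammer, wrench, file) is moved by more than 30 mm (distance of any of nut, vblock, jar, screwdriver, hammer_c0, wrench_c0, file_c0 from where it was at the start of the episode above 0.03 m).
It also fails if it takes over 72 s, if anything falls off the work surface, if the arm or the gripper's body presses on something with over 40 N, if the wrist force passes 120 N, or if a joint passes its speed limit or range.

## Working session

There is one attempt and no reset: what is moved stays moved. The work goes in short steps, each a Python script; the robot and the scene stay as the last script left them, time stands still between calls to the robot, and variables do not carry over. Pictures are saved under pics/ and viewed, and the job is handed in when it is done.

```bash
ls; mkdir -p pics; python3 - <<'E'
from station import env, set_gripper, viewer, workorder
import cv2
for n in("scene","top"):
    im=viewer.camera(n); cv2.imwrite(f"pics/{n}0.png",im)
    p=viewer.camera_params(n); print(n,{k:(v if k!='pose' else v) for k,v in p.items()})
s=env.read_state();print(s)
E
```

```text
pics
scene {'fx': 477.2366599646599, 'fy': 477.2366599646599, 'cx': 282.9189672757527, 'cy': 214.75912469217621, 'pose': array([[ 8.03154192e-01, -4.75273543e-01,  3.59246995e-01,
         9.05886269e+02],
       [ 5.95582656e-01,  6.25339643e-01, -5.04213873e-01,
        -4.84767193e+02],
       [ 1.49881264e-02,  6.18922765e-01,  7.85308835e-01,
         8.82362361e+02],
       [ 0.00000000e+00,  0.00000000e+00,  0.00000000e+00,
         1.00000000e+00]])}
top {'fx': 507.4954010504151, 'fy': 507.4954010504151, 'cx': 274.8982238441889, 'cy': 197.79174580290191, 'pose': array([[ 8.33021625e-03,  9.96533028e-01, -8.27800196e-02,
         4.08187527e+02],
       [-9.99870940e-01,  7.16359792e-03, -1.43800308e-02,
        -9.55658232e+00],
       [-1.37371729e-02,  8.28891248e-02,  9.96464090e-01,
         1.48296016e+03],
       [ 0.00000000e+00,  0.00000000e+00,  0.00000000e+00,
         1.00000000e+00]])}
{'time_s': 0.1, 'qpos': array([-1.22403495e+00,  4.23747037e-01,  1.63061301e+00, -1.49136832e-05,
        1.08861092e+00, -1.90057300e-02]), 'dq': array([-0.00013058, -0.00171695, -0.00083263,  0.00205776,  0.00125507,
       -0.00113078]), 'tau': array([-3.96917849e-04, -5.45615530e+01, -2.74325556e+01,  6.45157951e-02,
        1.88282691e-02, -1.53346059e-05]), 'tool_pos': array([ 223.42370959, -583.27498139,  301.99043664]), 'orientation': array([ 9.83322498e-01,  1.81869153e-01, -1.18948523e-04, -6.78846445e-04]), 'force': array([ 0.14934198,  0.73053567, -0.05109676]), 'wrist_torque': array([0.01307559, 0.02643199, 0.01973134]), 'width': 87.5592427561853}
```

View pics/scene0.png

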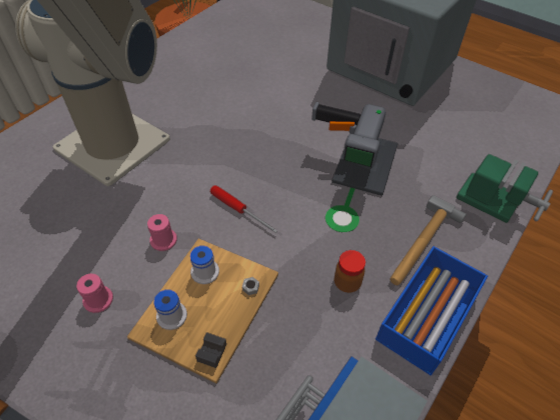

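View pics/top0.png

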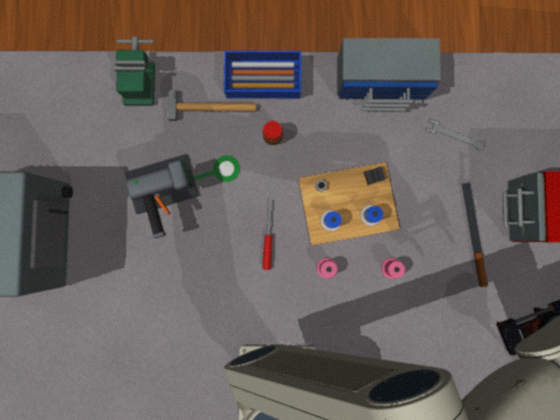

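The top view shows the bushings (blue caps) at about (332,220) and (373,214), the green disc at (227,168), the orange trigger at (162,204) and the black grip at (153,215). The pink decoys are off the tray, at (327,268) and (394,268). Next I zoom in on the scanner.

```bash
cat > h.py <<'E'
import numpy as np, cv2
from station import env, set_gripper, viewer, workorder
P={n:viewer.camera_params(n) for n in("scene","top")}
def ray(n,u,v):
    p=P[n];d=np.array([(u-p['cx'])/p['fx'],-(v-p['cy'])/p['fy'],-1.0])
    T=np.array(p['pose']);return T[:3,3],T[:3,:3]@d
def plane(n,u,v,z):
    o,d=ray(n,u,v);return o+d*(z-o[2])/d[2]
def proj(n,X):
    p=P[n];T=np.array(p['pose']);c=T[:3,:3].T@(np.asarray(X,float)-T[:3,3])
    return p['cx']+p['fx']*c[0]/-c[2], p['cy']-p['fy']*c[1]/-c[2]
def tri(a,b):
    (o1,d1),(o2,d2)=ray("top",*a),ray("scene",*b)
    A=np.stack([d1,-d2],1);s=np.linalg.lstsq(A,o2-o1,rcond=None)[0]
    p,q=o1+s[0]*d1,o2+s[1]*d2;return (p+q)/2,np.linalg.norm(p-q)
def blobs(im,lo,hi,amin=15):
    m=cv2.inRange(cv2.cvtColor(im,cv2.COLOR_BGR2HSV),lo,hi)
    n,l,st,c=cv2.connectedComponentsWithStats(m)
    return [(st[i],c[i],l==i) for i in range(1,n) if st[i][4]>=amin]
E
python3 - <<'E'
from h import *
ims={n:cv2.imread(f"pics/{n}0.png") for n in P}
for n in P:
  for nm,lo,hi,z in [("blue",(100,120,60),(125,255,255),79),("orange",(5,180,120),(16,255,255),122),("green",(45,100,50),(80,255,255),0)]:
    for st,c,m in blobs(ims[n],lo,hi): print(n,nm,st,c.round(1),plane(n,*c,z).round(1))
a=cv2.resize(ims["top"][140:250,110:250],None,fx=5.5,fy=5.4,interpolation=cv2.INTER_CUBIC)
b=cv2.resize(ims["scene"][90:240,300:410],None,fx=4,fy=4,interpolation=cv2.INTER_CUBIC)
cv2.imwrite("pics/ctop.png",a);cv2.imwrite("pics/cscene.png",b)
E
```

```text
scene blue [191 246  22  19 293] [201.1 255.3] [ 469.5 -151.1   79. ]
scene blue [ 376  246  112  129 4700] [430.5 310.5] [892.1  15.   79. ]
scene blue [154 290  25  22 369] [165.8 300.5] [ 485.6 -265.5   79. ]
scene blue [309 357  49  63 636] [333.5 389.4] [ 826.2 -215.5   79. ]
scene orange [192   0  20  16 130] [200.    6.8] [-129.8  503.   122. ]
scene orange [154   4  33  26 501] [168.6  17.8] [-160.1  398.4  122. ]
scene orange [477  48  11   5  19] [482.1  50.2] [653.2 817.2 122. ]
scene orange [543  51  17  10  83] [551.7  54.7] [817.3 917.  122. ]
scene orange [501  57  14   6  24] [507.3  59.6] [726.5 816.7 122. ]
scene orange [330 121  24   3  52] [340.8 122.4] [500.5 314.3 122. ]
scene orange [541 214  19  12  74] [550.2 218.9] [997.8 324.3 122. ]
scene orange [525 230  35  18 149] [543.3 238.8] [1002.7  265.7  122. ]
scene orange [538 254  22  11  34] [548.9 258.6] [1026.2  225.4  122. ]
scene orange [534 276  26  15  69] [546.9 282.9] [1040.2  169.3  122. ]
scene orange [515 298  39  29 136] [532.7 310.9] [1038.1   96.7  122. ]
scene orange [507 305  53  38 311] [534.3
[... 2941 characters left out ...]
5] [80.6 37.5] [964.4 553.8 122. ]
top orange [499  31   3  14  20] [500.2  37.6] [ 967.3 -604.9  122. ]
top orange [241  42   5   7  20] [243.3  45.3] [943.3 100.9 122. ]
top orange [115  44  14   5  40] [122.3  46.1] [940.  436.6 122. ]
top orange [250  71  42   3  78] [271.5  71.9] [868.2  22.3 122. ]
top orange [155 196  14  18  60] [161.2 204.1] [502.  316.4 122. ]
top green [117  51  28   9 243] [130.  55.] [960.2 452.3   0. ]
top green [124  63  30  42 293] [142.4  91.7] [847.4 411.3   0. ]
top green [117  71  28  22 544] [130.1  81.5] [878.3 449.3   0. ]
top green [194 156  46  26 409] [222.3 169.5] [614.  167.6   0. ]
top green [133 180   5   5  16] [134.9 181.6] [576.3 425.6   0. ]
```

View pics/ctop.png

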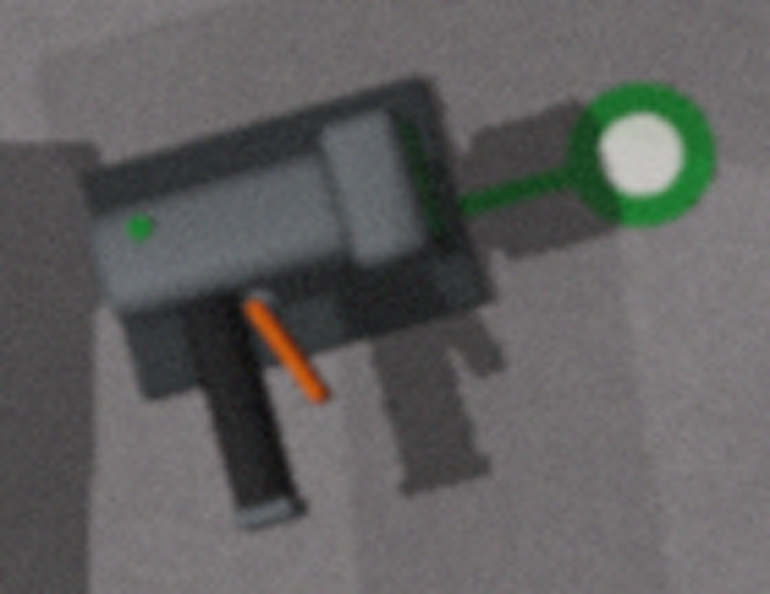

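View pics/cscene.png

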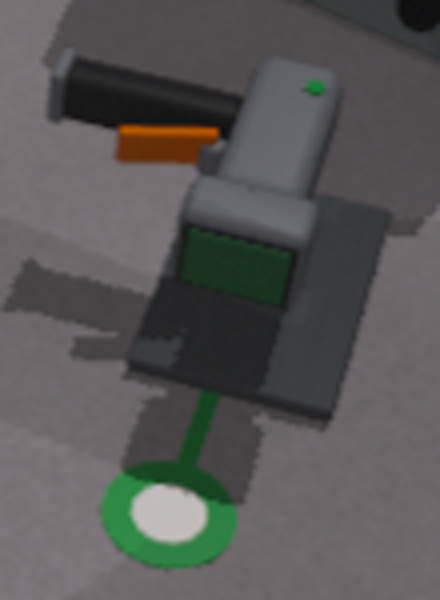

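The top crop shows the grip from (215,310) to (270,510), the slanted orange blade from (255,302) to (322,398), the disc centre at (641,153) and a green dot on the barrel at (140,228). I'll get the yaw from the dot and disc, then check it against the grip.

```bash
python3 - <<'E'
from h import *
ims={n:cv2.imread(f"pics/{n}0.png") for n in P}
D=[plane("top",226.5,168.3,0),plane("scene",342.2,218.2,0)]
G=[plane("top",135.5,182.2,140),plane("scene",378.7,111.7,140)]
print(D,G)
d=sum(D)/2;g=sum(G)/2
v=(g-d)[:2];print(np.linalg.norm(v))
yaw=np.arctan2(-v[0],v[1]);print("yaw",yaw)
c,s=np.cos(yaw),np.sin(yaw)
R=np.array([[c,-s,0],[s,c,0],[0,0,1]])
o=np.array([d[0],d[1],0])+R@[0,185,0]
def W(*p): return o+R@np.array(p,float)
print("o",o,"grip",W(-81,33,110),"read",W(0,-185,110))
# inverse of the trigger blade ends at z=122
for a in [(255,302),(322,398)]:
    w=plane("top",110+a[0]/5.5,140+a[1]/5.4,122); print("blade",w,R.T@(w-o))
# overlay
for n,(x0,y0,fx,fy,f) in {"top":(110,140,5.5,5.4,"ctop"),"scene":(300,90,4,4,"cscene")}.items():
    im=cv2.imread(f"pics/{f}.png")
    for p,col in [((-140,20,127),(0,255,255)),((-140,46,127),(0,255,255)),((-30,20,127),(0,255,255)),((-30,46,127),(0,255,255)),((0,-86,140),(255,0,255)),((0,-185,0),(0,0,255)),((-81,33,127),(255,255,0))]:
        u,v2=proj(n,W(*p)); cv2.circle(im,(int((u-x0)*fx+fx/2),int((v2-y0)*fy+fy/2)),4,col,-1)
    cv2.imwrite(f"pics/{f}_o.png",im)
# tray mask
m=blobs(ims["top"],(10,60,110),(25,200,255),800)
for st,cc,mm in m:
    r=cv2.minAreaRect(np.argwhere(mm)[:,::-1].astype(np.float32));print(st,r)
    print(np.array([plane("top",*q,12) for q in cv2.boxPoints(r)]).round(1))
E
```

```text
[array([617.67262939, 155.38654546,   0.        ]), array([619.13633653, 157.69196167,   0.        ])] [array([558.88681216, 382.75238533, 140.        ]), array([561.75208684, 383.6533422 , 140.        ])]
233.98774177610352
yaw 0.25086259169563085
o [572.48014902 335.74850431   0.        ] grip [485.82364994 347.60814877 110.        ] read [618.40448296 156.53925356 110.        ]
blade [524.00251792 330.28095166 122.        ] [-48.31747925   6.73765895 122.        ]
blade [476.20808134 296.04596702 122.        ] [-103.11436594  -14.56125067  122.        ]
[   0    0  220   52 8352] ((109.49998474121094, 25.499996185302734), (218.99996948242188, 50.99999237060547), 0.0)
[[ 966.8  841.1   12. ]
 [1125.7  849.6   12. ]
 [1126.8  185.    12. ]
 [ 968.9  182.2   12. ]]
[  216     0   344    53 14100] ((387.4999694824219, 25.999996185302734), (342.99993896484375, 51.99999237060547), -0.0)
[[ 965.8  191.1   12. ]
 [1126.7  194.    12. ]
 [1128.4 -830.8   12. ]
 [ 968.9 -824.8   12. ]]
[ 298  162  102   84 5160] ((348.51007080078125, 203.1103973388672), (69.7716293334961, 91.0483627319336), 79.59229278564453)
[[ 591.6  -53.6   12. ]
 [ 641.7 -314.5   12. ]
 [ 442.1 -348.7   12. ]
 [ 392.7  -90.8   12. ]]
```

```bash
python3 -c "
import cv2,numpy as np
a=cv2.imread('pics/ctop_o.png');b=cv2.imread('pics/cscene_o.png')
a=cv2.resize(a,(500,386));b=cv2.resize(b,(283,386));cv2.imwrite('pics/o.png',np.hstack([a,b]))"
```

```text
(no output)
```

View pics/o.png

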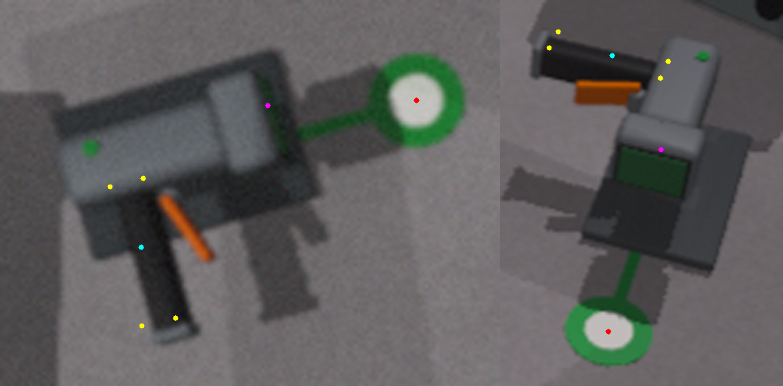

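The overlay is shifted about 7 mm from the grip in both views. The green dot is evidently off the barrel axis, so the yaw is too small. I'll try other yaws using the disc as the anchor.

```bash
python3 - <<'E'
from h import *
ims={n:cv2.imread(f"pics/{n}0.png") for n in P}
# stripe direction in top
im=ims["top"];m=cv2.inRange(cv2.cvtColor(im,cv2.COLOR_BGR2HSV),(45,80,40),(85,255,255))
ys,xs=np.nonzero(m[160:190,196:212]);w=np.array([plane("top",x+196,y+160,0)[:2] for x,y in zip(xs,ys)])
D=np.array([618.4,156.5]);v=w.mean(0)-D;print("stripe yaw(disc->stripe centroid)",np.arctan2(-v[0],v[1]),len(w))
out=[]
for yaw in (0.27,0.30):
    c,s=np.cos(yaw),np.sin(yaw);R=np.array([[c,-s,0],[s,c,0],[0,0,1]]);o=np.array([D[0],D[1],0])+R@[0,185,0]
    W=lambda *p:o+R@np.array(p,float)
    row=[]
    for n,(x0,y0,w_,h_) in {"top":(125,160,85,90),"scene":(305,95,75,80)}.items():
        k=4.6;a=cv2.resize(ims[n][y0:y0+h_,x0:x0+w_],None,fx=k,fy=k,interpolation=cv2.INTER_CUBIC)
        def L(p,q,col):
            pts=[tuple(int(t) for t in ((proj(n,W(*r))[0]-x0+.5)*k,(proj(n,W(*r))[1]-y0+.5)*k)) for r in(p,q)]
            cv2.line(a,*pts,col,1,cv2.LINE_AA)
        b=[(-140,20,127),(-30,20,127),(-30,46,127),(-140,46,127)]
        for i in range(4): L(b[i],b[(i+1)%4],(0,255,255))
        L((-140,20,93),(-30,20,93),(255,255,0));L((0,80,140),(0,-86,140),(255,0,255));L((0,-86,110),(0,-185,0),(0,0,255))
        row.append(cv2.resize(a,(395,300)))
    out.append(np.hstack(row))
cv2.imwrite("pics/o2.png",np.vstack(out))
E
```

```text
stripe yaw(disc->stripe centroid) 0.3030615743721833 63
```

View pics/o2.png

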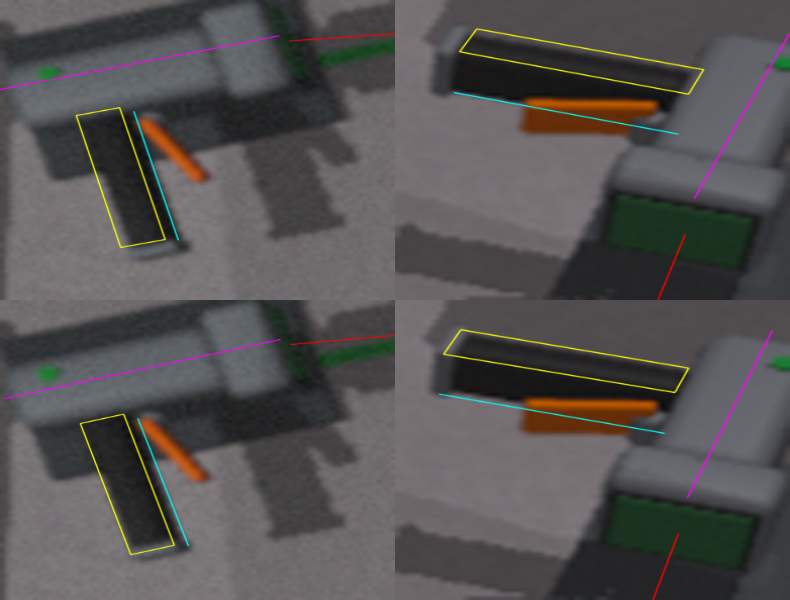

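A yaw of about 0.29 fits the grip, stripe and window in both views. The remaining error is under 4 mm. Next I move above the trigger and take a look before descending.

```bash
cat >> h.py <<'E'
from scipy.spatial.transform import Rotation as Ro
YAW=0.29
_c,_s=np.cos(YAW),np.sin(YAW)
RS=np.array([[_c,-_s,0],[_s,_c,0],[0,0,1]])
DISC=np.array([618.4,156.5,0])
OS=DISC+RS@[0,185,0]
def W(*p): return OS+RS@np.array(p,float)
def down(yaw):  # jaws along the direction yaw (rad from world x)
    best=None
    for a in (yaw,yaw+np.pi):
        y=np.array([np.cos(a),np.sin(a),0]);z=np.array([0,0,-1.]);x=np.cross(y,z)
        yield Ro.from_matrix(np.stack([x,y,z],1)).as_quat()
def pick(pos,yaw):
    c=[]
    for q in down(yaw):
        j=env.ik(pos,q)
        if j is not None: c.append((abs(j[5]),q,j))
    c.sort(key=lambda t:t[0]); return c[0][1],c[0][2]
def st():
    s=env.read_state(); print("t",round(s['time_s'],1),"pos",s['tool_pos'].round(1),"F",s['force'].round(1),"w",round(s['width'],1)); return s
def snap(nm):
    cv2.imwrite(f"pics/{nm}.png",np.hstack([viewer.camera("scene")[60:360,200:480],viewer.camera("top")[100:400,90:450]]))
E
python3 - <<'E'
from h import *
p=W(-81,23,0);p[2]=250
q,j=pick(p,YAW+np.pi/2);print(j.round(2))
env.reach(p,q);st()
snap("a1")
E
```

```text
[ 0.58  0.43  1.76 -0.    0.95 -1.28]
t 3.4 pos [481.7 332.1 250. ] F [0.7 0.1 0.1] w 87.9
```

View pics/a1.png

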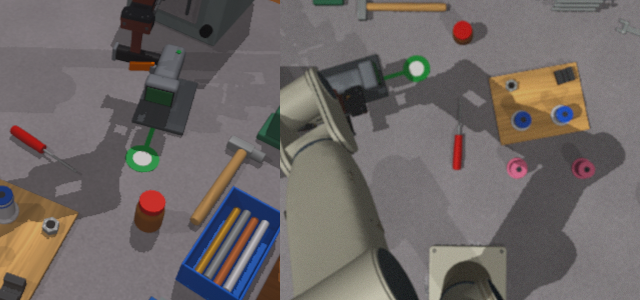

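The gripper (scene crop, about (140,30)) hangs above the grip, and the trigger is still visible at (140,66). I'll descend with a force stop and squeeze.

```bash
python3 - <<'E'
from h import *
p=W(-81,23,171)
print(env.move_l(p,rate=80,f_stop=8));s=st()
snap("a2")
if s['tool_pos'][2]<175:
    set_gripper(52);st()
    env.move_l(W(-81,27.5,171),rate=60);st()
    set_gripper(30);st();env.hold(0.5);st()
    snap("a3")
E
```

```text
False
t 4.7 pos [481.6 332.9 171.5] F [-0.3 -0.1  0.7] w 87.6
t 5.5 pos [481.  332.2 170.7] F [-0.1 -4.5  0.1] w 51.8
t 5.7 pos [479.6 336.6 170.6] F [-0.8 -5.6 -0.5] w 52.3
t 6.1 pos [479.2 335.7 170.5] F [-3.1 -8.3  1.1] w 36.4
t 6.6 pos [479.2 335.8 170.5] F [-1.5 -9.3  0.9] w 36.5
```

View pics/a3.png

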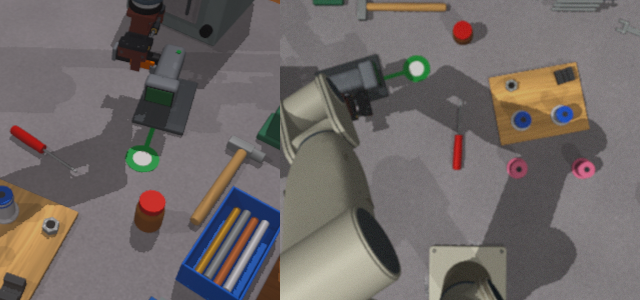

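The width settled at 36.5 mm, which is fully squeezed (37 expected). The gripper sits around blade and grip in the scene view at (140,60). Now I release, retreat and check the trigger.

```bash
python3 - <<'E'
from h import *
set_gripper(60)
env.move_l(W(-81,23,171),rate=60)
set_gripper(88);env.hold(0.3);st()
env.move_l(W(-81,23,260),rate=120);st()
# toward the first bushing (a = at 468,-150), jaws along tray x (yaw .19)
p=np.array([468,-150,0.]);p[2]=230
q,j=pick(p,0.19);print(j.round(2))
env.reach(p,q);st()
ims={n:viewer.camera(n) for n in P}
for n in P:
    cv2.imwrite(f"pics/b1_{n}.png",ims[n])
    for nm,lo,hi,z in [("blue",(100,120,60),(125,255,255),79)]:
        for s_,c,m in blobs(ims[n],lo,hi,60):
            if s_[4]<500: print(n,s_,c.round(1),plane(n,*c,z).round(1))
a=cv2.resize(ims["top"][150:260,110:250],None,fx=2.8,fy=2.8,interpolation=cv2.INTER_CUBIC)
b=cv2.resize(ims["scene"][90:340,130:410],(392,308))
cv2.imwrite("pics/b1.png",np.hstack([a,b]))
E
```

```text
t 8.5 pos [481.3 332.6 171. ] F [-1.1  0.1  0.1] w 88.0
t 9.4 pos [480.9 332.4 259.4] F [ 0.4  0.4 -0.2] w 88.1
[-0.33  0.34  1.98 -0.    0.83 -0.52]
t 11.2 pos [ 468.4 -149.4  230. ] F [0.1 0.  0.1] w 87.8
scene [191 246  22  19 294] [201.1 255.3] [ 469.5 -151.1   79. ]
scene [154 291  25  21 347] [165.7 300.9] [ 486.2 -266.2   79. ]
```

View pics/b1.png

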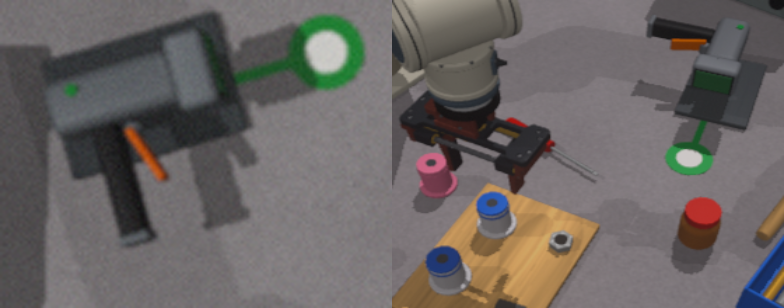

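The trigger is back at its rest angle (left crop, about (145,155)). The gripper is over the bushing nearer the scanner, and both bushings stand. Now I grasp, lift and weigh it.

```bash
cat >> h.py <<'E'
def grab(x,y,z0=106,lift=70):
    hit=env.move_l([x,y,z0],rate=100,f_stop=10);print("hit",hit)
    s=st()
    if hit: return None
    f0=s['force'][2];set_gripper(35);s=st()
    if s['width']<42: print("BAD GRIP");return None
    env.move_l([x,y,z0+lift],rate=80);env.hold(0.4)
    f=np.mean([(env.hold(0.05),env.read_state()['force'][2])[1] for _ in range(5)])
    print("mass ~",(f0-f)/9.81);st();return (f0-f)/9.81
E
python3 - <<'E'
from h import *
grab(468,-150);snap("c1")
E
```

```text
hit False
t 12.6 pos [ 468.3 -150.1  106.5] F [0.9 0.2 0.9] w 87.8
t 13.4 pos [ 467.9 -150.   106. ] F [-0.4  0.3  1.8] w 46.2
mass ~ 0.2688514105567492
t 15.0 pos [ 468. -150.  176.] F [ 0.   0.1 -1.5] w 46.2
```

View pics/c1.png

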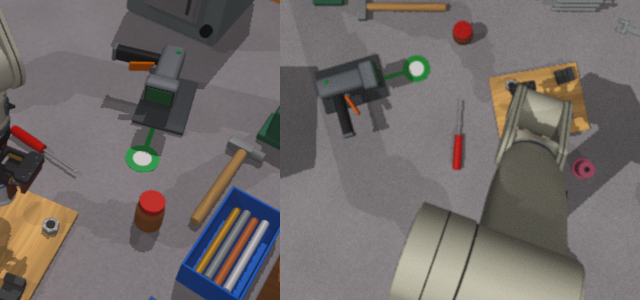

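The absolute force of about -1.6 N implies roughly 0.17 kg, so this looks like the light one. I put it back and weigh the other.

```bash
python3 - <<'E'
from h import *
print(env.move_l([468,-150,115],rate=80))
print(env.move_l([468,-150,105.5],rate=20,f_stop=6));st()
set_gripper(88);env.hold(0.2);st()
env.move_l([468,-150,200],rate=100)
p=np.array([484,-264.5,200.]);q,j=pick(p,0.19);print(j.round(2))
env.reach(p,q);st()
cv2.imwrite("pics/d1.png",viewer.camera("scene")[150:400,100:400])
grab(484,-264.5,lift=90);cv2.imwrite("pics/d2.png",viewer.camera("scene")[150:400,100:400])
E
python3 -c "
import cv2,numpy as np
cv2.imwrite('pics/d.png',np.hstack([cv2.imread('pics/d%d.png'%i) for i in(1,2)]))"
```

```text
False
True
t 16.5 pos [ 468. -150.  106.] F [-0.3  0.   5.5] w 46.0
t 17.5 pos [ 467.5 -149.8  105.6] F [ 1.5  0.1 -0.1] w 87.7
[-0.52  0.46  1.86 -0.    0.82 -0.71]
t 19.1 pos [ 483.4 -265.   199.1] F [-0.8  0.2 -0.3] w 88.0
hit False
t 20.3 pos [ 484.4 -264.7  106.5] F [ 0.  -0.4  0.3] w 87.9
t 21.0 pos [ 483.8 -264.5  106. ] F [-1.8 -0.8  0.1] w 45.5
mass ~ 0.5222226073073176
t 23.0 pos [ 484.  -264.5  196. ] F [-0.3 -0.9 -5.2] w 45.3
```

View pics/d.png

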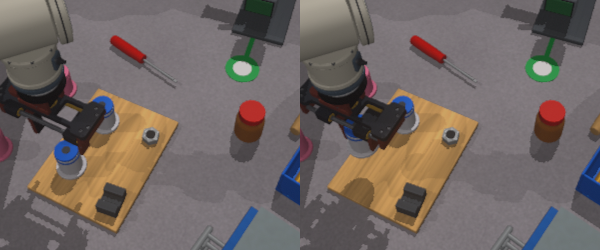

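The second one weighs about 0.52 kg against about 0.17 kg, so this is the heavy one. The light one stands on the tray (right panel, about (403,112)). I carry the heavy one over the screwdriver to the disc.

```bash
python3 - <<'E'
from h import *
env.move_l([484,-264.5,260],rate=100)
p=DISC.copy();p[2]=260;q,j=pick(p,0.19);print(j.round(2))
env.move_l(p,rate=150)
env.move_l([p[0],p[1],171],rate=70);env.hold(0.8);st()
for n in P:
    im=viewer.camera(n);cv2.imwrite(f"pics/e_{n}.png",im)
    for s_,c,m in blobs(im,(100,120,60),(125,255,255),20):
        if s_[4]<450: print(n,s_,c.round(1),plane(n,*c,79).round(1),plane(n,*c,144).round(1))
cv2.imwrite("pics/e.png",np.hstack([cv2.imread("pics/e_scene.png")[60:360,130:480],cv2.imread("pics/e_top.png")[100:400,90:450]]))
E
```

```text
[ 0.23  0.49  1.63 -0.    1.02  0.04]
t 29.1 pos [618.4 156.5 171. ] F [-0.4  0.2 -5.9] w 45.2
scene [339 171  20  15 198] [347.9 178.8] [594.4 205.   79. ] [619.6 149.2 144. ]
scene [338 182  19   8  24] [346.5 187.2] [605.3 181.2  79. ] [629.6 127.4 144. ]
scene [191 246  22  19 293] [201.4 255.4] [ 470.1 -151.    79. ] [ 505.4 -178.   144. ]
top [243  68  25   1  25] [255.  68.] [894.   70.3  79. ] [871.6  66.6 144. ]
top [383  94  19   4  39] [391.7  95.3] [ 816.5 -315.8   79. ] [ 797.6 -301.6  144. ]
top [325 212  16  16 181] [332.3 219.2] [ 466.6 -148.3   79. ] [ 463.9 -141.8  144. ]
```

View pics/e.png

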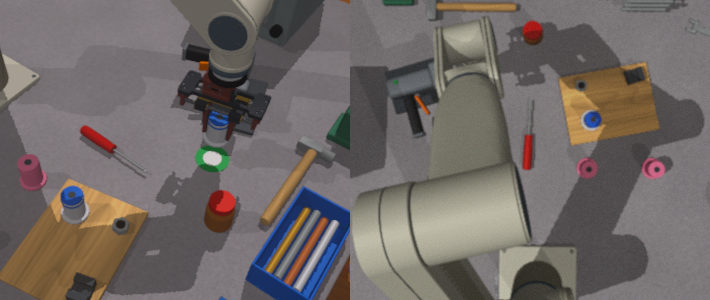

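The heavy bushing is held upright over the disc (scene crop, about (217,125)), with its visible cap reading near (620,149). The light one stands unmoved on the tray (cap at (73,195) in the scene crop). The trigger is out at rest in the top view (422,105), and the bystanders look unmoved. I'm handing in.

```bash
python3 - <<'E'
from h import *
workorder.sign_off();st()
E
```

```text
the job is handed in; nothing more can be done
the job is handed in; nothing more can be done
```

The job is handed in: the heavier bushing is held over the green disc, and the lighter one stands where it started on the tray. Sign-off reports no verdict, so I don't have a pass or fail.

- **Trigger:** I squeezed it until the fingers measured 36.5 mm (37 mm expected for a full squeeze). After letting go, the camera showed it back at rest.
- **Weighing:** The bushing nearer the scanner is the lighter one, and I set it back upright in its place. Its two force readings disagreed, about 0.16 kg from the absolute force and 0.27 kg from the change in force. The other bushing came out at about 0.52 kg, so which is heavier is clear either way.
- **Final position:** The heavy bushing's middle is at about (618, 156, 110) mm by the tool position, over the middle of the disc. The grip width was 45.2 mm and the force steady at -5.9 N. The camera saw its cap within about 8 mm of that, with the cap partly hidden by the fingers.
- **Other checks:** The light bushing's cap was within 1 mm of where it started, and the other things looked unmoved. The job had taken about 29 s of the 72 s allowed at the last check.

My first estimate of the scanner's yaw, taken from a green dot on its barrel, was about 0.04 rad off. I corrected it from the grip and the disc stripe before moving the arm.

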